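# Close the photometer's port with the sprung dust cap

### The job

Close the round port on top of the photometer with the dust cap from the white rack, the one of the two that has sprung tabs: its flange is to lie flat on the port's rim all round, with both tabs sprung fully out beneath the rim. The rack leaves no room for fingers at the tabs, so the cap has to be lifted out by its middle rib, put down somewhere and taken again by the tabs, which must be squeezed together for it to go in. Leave the plain cover in the rack and the glassware undisturbed, and let go of the cap at the end.

Things in the scene. Friction and masses are not known exactly. Their poses are not given: they have to be found in the camera images.
- cap_center (a point): Grey dust cap with tabs, 0.11 to 0.21 kg, upright in a rack bay, its y along the rack's y. Point on its axis, 34 mm above its underside; z up, tabs along y, same after a half turn. Skirt dia. 68, 22 high; flange dia. 84, underside 12 and top 6 mm below the point; fixed mid rib 24 along x (grip across this), 28 along y, 40 high, top 34 mm above the point.
- ear_left (a point): The cap's upright ear on its +y side: centre of the outer face, 18 mm above cap_center. Ear 26 mm wide along x, 6 mm thick along y, from 4 mm above the flange to the level of the rib's top. The outer faces of both ears are 66 mm apart at rest, 50 mm squeezed. Squeezed fully, both are on their stops and the cap is held firmly by them.
- ear_right (a point): The same for the ear on the cap's -y side.
- tab_left (a joint): How far the +y tab (ear and tongue in one) is pressed in: 0 m fully out, 0.008 m fully in; its spring pushes with 3.6 N out, 7.2 N in. The tongue sticks out of the skirt, 14 mm wide, 6 mm thick, its underside 5.5 mm above the skirt's foot. The tips of both tongues are 82 mm apart at rest, 66 mm (inside the skirt) squeezed.
- tab_right (a joint): The same for the tab on the cap's -y side.
- cover_center (a point): Plain cover in the rack's other bay, not wanted: same grey skirt, flange and rib as the dust cap, but no ears or tongues. Point on its axis, 34 mm above its underside. Leave it there.
- port (a point): Centre of the mouth of the photometer's port, level with its rim's top, 88 mm above the bench; z up, axes as the photometer's. Hole dia. 72, rim 8 mm thick, then widening to dia. 88. The cap fits at any turn: fitted, cap_center is 12 mm above this point; unsqueezed its tongues rest on the rim, cap_center 28.5 mm above, where it stands steadily with its foot in the hole.
- port_floor (a point): The port's floor, 28 mm under its mouth, level with the photometer's top. The port is a round aluminium collar, outer dia. 104 mm, 28 mm tall, on a fixed white box 60 mm high, 240 mm along x (108 mm to -x and 132 mm to +x of this point) and 170 mm along y (centred).
- lamp_housing (a point): Grey lamp housing on the photometer, at +x of the port: centre of its top, 22 mm above the port's rim. 77 mm along x, 150 mm along y; it begins 55 mm from the port's axis, in the way of fingers opened wide along x there. The y sides are free.
- rack_floor (a point): White storage rack (fixed), 210 mm along x, 107 mm along y: centre of its floor, 6 mm above the bench. Two bays, centred 55 mm to +x and -x of this point; one holds the dust cap, the other the plain cover, standing on the floor. Between and beyond the bays only low sills, 16 mm above the floor, so fingers can come down on the x sides of a rib.
- rack_wall (a point): Middle of the top of the rack's wall on its +y side; the -y side has the same. Walls 10 mm thick, inner faces 87 mm apart, tops 72 mm above the floor and 4 mm above the cap's ears: only 10 mm is left between an ear and the wall, too little for a finger.
- bottle: Amber reagent bottle with black cap, diameter 66 mm, 180 mm tall, loose; origin at the centre of its underside. Leave it alone.
- beaker: Glass beaker, diameter 70 mm, 90 mm tall, loose; origin at the centre of its underside. Leave it alone.
- flask: Glass conical flask, foot diameter 84 mm, 130 mm tall, loose; origin at the centre of its underside. Leave it alone.
Mind the look-alikes: they are no part of the job. What is shaped like the part that bears cap_center but green or red is not meant.

How it is judged:
By the outcome, as a careful person would: the job done as asked, in the order asked, and still so for the second after the job is handed in, with the robot touching nothing.
It also fails if it takes over 58 s, if anything falls off the work surface, if the arm or the gripper's body presses on something with over 40 N, if the wrist force passes 120 N, or if a joint passes its speed limit or range.

### The arm

A 7-joint arm with a two-finger parallel gripper is mounted at the origin on the work surface. World frame = base frame: x ahead of the robot, y to its left, z up, the work surface at z = 0. Lengths are in m, angles in degrees, forces in N, time in s.
With the tool pointing down it reaches from about 0.4 to 0.875 m from the base axis. Payload 4.4 kg.
Tool frame: the origin (TCP) lies between the finger pads; the fingertips stand 11 mm ahead of it and the grasp point (between the pads) lies 8 mm behind it; z points along the fingers, y is the line along which they close (so a half turn about z gives the same grasp; the last joint's range is limited). The gripper opens to 85 mm and grips with 20 to 120 N. Pads are 22 mm wide; open, the fingers measure 114 mm over their backs; the gripper's body (76 mm by 85 mm) begins 54 mm behind the grasp point. The pads swing forward as they close: fully open they stand 13 mm farther back than shut.
Start: joints at [-67.884, 36.005, 2.206, 86.941, -1.547, 57.084, -1.146], TCP at [0.284, 0.585, 0.242] pointing down, gripper open.
Joint ranges: [-175.42, 175.42], [-21.48, 121.26], [-71.46, 75.88], [10.55, 141.38], [-63.04, 243.04], [13.31, 113.54], [-168.57, 168.57]. Speed limits (degrees/s): [147.25, 147.25, 180, 180, 180, 180, 180].

### API

Orientations are given as a 3x3 rotation matrix whose columns are the frame's x, y, z axes.
In Python, from workcell import ctrl, vision, spotter gives the robot as it stands.
- The arm moves only by the tool apply_moves, never from a script. Its argument "series" is one flat list of numbers, 5 for each row, row after row: the shift along the tool's x, y, z as a fraction of full scale, then the turn about the tool's z as a fraction of full scale, then the opening, from -1 (shut) to 1 (fully open). A call has 1 to 12 rows; each row is the pose to reach, as a shift and turn from the pose commanded when the call began, along the tool's axes at that moment; what a row does not reach only later rows make up. Full scale, the value 1, is 0.5 m for a shift and pi/2 rad for a turn. A row lasts 1/10 s, in which the tool goes at most 50 mm and 8.59 degrees, less where a joint would pass 70% of its speed; a pose out of reach is approached as far as the arm can. A call with a number of a shift or a turn outside -1 to 1 is refused whole. A call with a gripper value outside its range is refused whole. The fingers move at their own pace and stop on an object; "newtons" is the grip in N (left out, the last holds). Time passes only in rows, so rows that repeat a pose let the fingers close. It gives the time, the measured TCP pose, the force, the opening and the grip force at its end, in the units of the state.
- ctrl.sense(): the state, without advancing time (a new reading comes with each control period).
- vision.camera(name): name is "scene" or "side" or "wrist"; returns the picture (420x560x3 uint8, blue, green, red); there is no depth.
- vision.calibration(name): a dict with "fx", "fy", "cx", "cy" (pixels), "dist" ([k1, k2, p1, p2, k3] as OpenCV has them; the pictures are not rectified), "rvec" (rotation vector, rad) and "tvec" (3), from world to camera coordinates, as OpenCV has them; the wrist camera has in their place "hand_eye" (4x4, takes a point from camera to tool coordinates, whose origin is the TCP and whose axes are the flange's). Camera axes: x right, y down, z forward; pixel columns grow to the right and rows downward; lengths in m; the calibration is good to about 2 mm. A picture is of the moment at which its call begins: read the wrist's pose just before it. calibration takes no time and is no camera call.
- ctrl.finish_job(): hands the job in; it is judged then, once.
Trained networks look in the newest picture that a camera, given by its name, has taken for a name from the list of things; names that differ only in an ending like _2 or _b are one class to them, and where a whole thing is asked for, a point or a joint stands for the part that bears it (a point fixed in the world has none). Each returns a list of dicts, best first, with "confidence" (0 to 1); they miss things now and then, are a little off and sometimes report something else, mostly with a low value. They report only what shows in the picture. A call takes as long as a camera call. They do not tell look-alikes from the thing itself.
- spotter.look_for(camera, label): "centre" ([row, column] as shares, 0 to 1, of the picture: columns of its width, rows of its height, amid what is visible of it).
- spotter.tip_of(camera, label): "centre" ([row, column] as shares, 0 to 1, of the picture: columns of its width, rows of its height: a listed point, or the origin of a listed thing).
The state is a dict: "time_s": time; "qpos": joint angles; "qd": joint speeds; "joint_efforts": joint torques, N m; "position": TCP position; "eef_rot": TCP orientation; "ft_force": force on the tool from outside, world axes, zero at the start; "wrist_torque": the same for the moment, N m; "width": finger opening in m; "gripper_force": force on a finger pad.
Only numpy, scipy, OpenCV 4.12 (cv2) and the standard library are available. Lean on these libraries where they do the work, as an engineer would, in place of code of your own. Each camera call takes 0.05 s, during which the arm holds its last target. There are 200 camera calls.

## Working session

There is one attempt and no reset: what is moved stays moved. The work goes in short steps, Python scripts to look and compute and a tool call to move; the robot and the scene stay as the last step left them, time stands still between calls to the robot, and variables do not carry over. Pictures are saved under pics/ and viewed, at most 10 in all, crops included, and the job is handed in when it is done.

Besides the shell and the picture viewer there is one more tool, called after ">>>" in YAML: its name, and indented under it one key for each argument. apply_moves: Moves the arm, as the interface text tells. Shift numbers are shares of 0.5 m and turn numbers shares of pi/2 rad, none past 1 either way. Its arguments: {"type":"object","properties":{"series":{"type":"array","items":{"type":"number","minimum":-1,"maximum":1}},"newtons":{"type":"number"}},"required":["series"]}

```bash
mkdir -p pics; cat > h.py <<'E'
import numpy as np, cv2
from workcell import ctrl, vision, spotter
def K(c): return np.array([[c['fx'],0,c['cx']],[0,c['fy'],c['cy']],[0,0,1.]]),np.array(c['dist'],float)
def ext(name,s=None):
    c=vision.calibration(name)
    if name=='wrist':
        T=np.eye(4);T[:3,:3]=s['eef_rot'];T[:3,3]=s['position'];W=T@np.array(c['hand_eye'])
        return W[:3,:3],W[:3,3]
    R=cv2.Rodrigues(np.array(c['rvec'],float))[0]; return R.T,-R.T@np.array(c['tvec'],float).ravel()
def ray(name,px,s=None):
    k,d=K(vision.calibration(name));R,o=ext(name,s)
    u=cv2.undistortPoints(np.array([[px]],float),k,d).ravel()
    return o,R@np.array([u[0],u[1],1])
def onz(name,px,z,s=None):
    o,v=ray(name,px,s);return o+v*(z-o[2])/v[2]
def proj(name,P,s=None):
    k,d=K(vision.calibration(name));R,o=ext(name,s)
    return cv2.projectPoints(np.atleast_2d(P).astype(float),cv2.Rodrigues(R.T)[0],-R.T@o,k,d)[0].reshape(-1,2)
def pts(cam,l,f='tip_of'):
    return [(np.array([r['centre'][1]*560,r['centre'][0]*420]),r['confidence']) for r in getattr(spotter,f)(cam,l)]
E
python3 - <<'E'
from h import *
s=ctrl.sense();print(s['time_s'],s['position'],np.round(s['eef_rot'],3))
ims=[]
for n in('scene','side'):
    im=vision.camera(n);cv2.imwrite(f'pics/{n}.png',im)
    Z=dict(cap_center=.040,ear_left=.058,ear_right=.058,cover_center=.04,port=.088,port_floor=.06,lamp_housing=.11,rack_floor=.006,rack_wall=.078,bottle=0,beaker=0,flask=0)
    for l,z in Z.items():
        print(n,l,[(p.round(0).tolist(),round(c,2),onz(n,p,z).round(3)[:2].tolist()) for p,c in pts(n,l)])
E
```

```text
0.0 [0.28349091 0.58424154 0.24139585] [[-0.9    0.437 -0.001]
 [ 0.437  0.9   -0.002]
 [-0.    -0.002 -1.   ]]
scene cap_center [([108.0, 284.0], 0.79, [0.58, -0.443]), ([162.0, 257.0], 0.77, [0.553, -0.314]), ([185.0, 308.0], 0.77, [0.697, -0.296]), ([239.0, 250.0], 0.61, [0.598, -0.14]), ([97.0, 239.0], 0.59, [0.452, -0.447])]
scene ear_left [([178.0, 250.0], 0.59, [0.558, -0.275]), ([111.0, 288.0], 0.54, [0.604, -0.436]), ([155.0, 222.0], 0.47, [0.464, -0.306]), ([103.0, 227.0], 0.46, [0.434, -0.426]), ([237.0, 256.0], 0.45, [0.623, -0.152]), ([173.0, 312.0], 0.38, [0.708, -0.322])]
scene ear_right [([200.0, 300.0], 0.65, [0.698, -0.261]), ([241.0, 231.0], 0.51, [0.56, -0.122]), ([96.0, 268.0], 0.5, [0.54, -0.46]), ([92.0, 251.0], 0.44, [0.492, -0.461]), ([152.0, 255.0], 0.41, [0.55, -0.334])]
scene cover_center [([156.0, 221.0], 0.57, [0.448, -0.303])]
scene port [([372.0, 160.0], 0.93, [0.49, 0.251])]
scene port_floor [([373.0, 170.0], 0.86, [0.499, 0.253])]
scene lamp_housing [([402.0, 180.0], 0.65, [0.589, 0.279])]
scene rack_floor [([160.0, 245.0], 0.95, [0.496, -0.311])]
sc
[... 831 characters left out ...]
), ([349.0, 280.0], 0.43, [0.685, -0.272])]
side cover_center [([248.0, 310.0], 0.73, [0.45, -0.301]), ([241.0, 171.0], 0.6, [0.511, 0.33]), ([263.0, 154.0], 0.51, [0.603, 0.431])]
side port [([241.0, 169.0], 0.82, [0.506, 0.254])]
side port_floor [([240.0, 176.0], 0.57, [0.5, 0.257])]
side lamp_housing [([266.0, 155.0], 0.72, [0.591, 0.285])]
side rack_floor [([240.0, 169.0], 0.67, [0.514, 0.404]), ([269.0, 320.0], 0.56, [0.493, -0.306])]
side rack_wall [([269.0, 280.0], 0.84, [0.503, -0.257])]
side bottle [([294.0, 227.0], 0.76, [0.624, 0.034])]
side beaker [([209.0, 249.0], 0.76, [0.381, -0.014])]
side flask [([335.0, 228.0], 0.74, [0.739, 0.005]), ([269.0, 319.0], 0.73, [0.494, -0.297])]
```

View pics/scene.png

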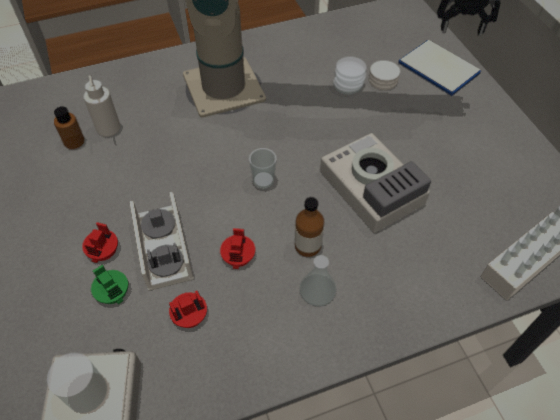

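View pics/side.png

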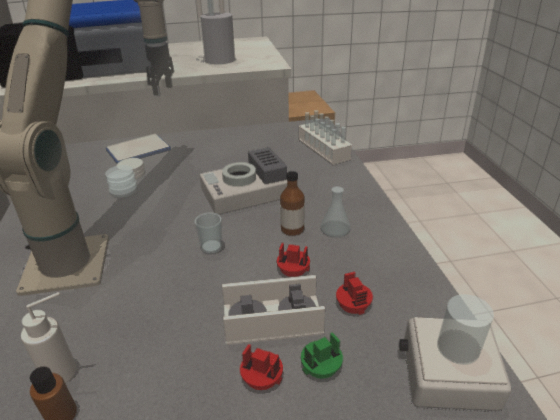

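```bash
cat >> h.py <<'E'
def go(P,yawy):
    "fractions to reach TCP P with tool y axis (mod 180) at world angle yawy deg"
    s=ctrl.sense();R=np.array(s['eef_rot']);d=R.T@(np.array(P)-s['position'])
    a=np.degrees(np.arctan2(R[1,1],R[0,1])); t=-((yawy-a+90)%180-90)
    print('t',s['time_s'],'pos',np.round(s['position'],4),'yaw',a.round(2),'w',s['width'],'F',np.round(s['ft_force'],1),'q7',s['qpos'][6])
    print('frac',np.round(d/.5,4),'turn',round(t/90,4),'deg',round(t,2))
E
python3 - <<'E'
from h import *
print(np.round(vision.calibration('wrist')['hand_eye'],3),vision.calibration('wrist')['fx'])
go([.553,-.314,.27],-8)
s=ctrl.sense();M=(np.array(s['position'])+[.553,-.314,.29])/2;go(M,28)
E
```

```text
[[ 0.    -0.963 -0.269  0.068]
 [ 1.     0.    -0.     0.001]
 [ 0.    -0.269  0.963 -0.133]
 [ 0.     0.     0.     1.   ]] 359.9815272608623
t 1.3 pos [0.2838 0.5848 0.2423] yaw 64.11 w 0.08562466032589908 F [-0.5  0.   0.7] q7 -1.1462474413449124
frac [-1.2693 -1.3821 -0.0554] turn 0.8012 deg 72.11
t 1.3 pos [0.2838 0.5848 0.2423] yaw 64.11 w 0.08562466032589908 F [-0.5  0.   0.7] q7 -1.1462474413449124
frac [-0.6347 -0.691  -0.0477] turn 0.4012 deg 36.11
```

>>> apply_moves:
  series: [-0.635,-0.691,-0.09,0.4,1,-0.635,-0.691,-0.09,0.4,1,-0.635,-0.691,-0.09,0.4,1,-0.635,-0.691,-0.09,0.4,1,-0.635,-0.691,-0.09,0.4,1,-0.635,-0.691,-0.09,0.4,1,-0.635,-0.691,-0.09,0.4,1,-0.635,-0.691,-0.09,0.4,1,-0.635,-0.691,-0.09,0.4,1,-0.635,-0.691,-0.09,0.4,1,-0.635,-0.691,-0.09,0.4,1,-0.635,-0.691,-0.09,0.4,1]

```text
time_s: 2.5
position: [0.4186, 0.1356, 0.2875]
eef_rot: [[-0.471, 0.882, 0.0], [0.882, 0.471, 0.001], [0.001, 0.001, -1.0]]
ft_force: [-0.2, 0.0, -0.9]
width: 0.0857
gripper_force: 0.0
```

```bash
python3 - <<'E'
from h import *
go([.553,-.314,.28],-8)
E
```

```text
t 2.5 pos [0.4186 0.1356 0.2875] yaw 28.07 w 0.08568958845130514 F [-0.2  0.  -0.9] q7 13.65365249698017
frac [-0.92   -0.186   0.0143] turn 0.4008 deg 36.07
```

>>> apply_moves:
  series: [-0.92,-0.186,0.014,0.4,1,-0.92,-0.186,0.014,0.4,1,-0.92,-0.186,0.014,0.4,1,-0.92,-0.186,0.014,0.4,1,-0.92,-0.186,0.014,0.4,1,-0.92,-0.186,0.014,0.4,1,-0.92,-0.186,0.014,0.4,1,-0.92,-0.186,0.014,0.4,1,-0.92,-0.186,0.014,0.4,1,-0.92,-0.186,0.014,0.4,1,-0.92,-0.186,0.014,0.4,1,-0.92,-0.186,0.014,0.4,1]

```text
time_s: 3.7
position: [0.554, -0.3118, 0.2793]
eef_rot: [[0.135, 0.991, -0.001], [0.991, -0.135, 0.002], [0.002, -0.001, -1.0]]
ft_force: [-0.8, 0.7, -0.5]
width: 0.0851
gripper_force: 0.0
```

```bash
python3 - <<'E'
from h import *
s=ctrl.sense();im=vision.camera('wrist');cv2.imwrite('pics/w1.png',im)
for l,z in dict(cap_center=.040,ear_left=.058,ear_right=.058,cover_center=.04,rack_floor=.006,rack_wall=.078).items():
    print(l,[(p.round(0).tolist(),round(c,2),onz('wrist',p,z,s).round(4)[:2].tolist()) for p,c in pts('wrist',l)])
go([.553,-.314,.28],-8)
E
```

```text
cap_center [([412.0, 138.0], 0.81, [0.6917, -0.2906]), ([214.0, 297.0], 0.77, [0.4557, -0.4419]), ([316.0, 285.0], 0.58, [0.5754, -0.4423]), ([283.0, 172.0], 0.55, [0.5549, -0.3081])]
ear_left [([425.0, 169.0], 0.75, [0.697, -0.3209]), ([282.0, 138.0], 0.72, [0.5592, -0.272]), ([184.0, 288.0], 0.71, [0.4299, -0.4179]), ([345.0, 279.0], 0.69, [0.6066, -0.4303]), ([323.0, 2.0], 0.53, [0.6124, -0.1555])]
ear_right [([415.0, 108.0], 0.81, [0.6892, -0.2595]), ([239.0, 315.0], 0.78, [0.4848, -0.4587]), ([283.0, 206.0], 0.75, [0.551, -0.3392]), ([290.0, 303.0], 0.59, [0.5437, -0.4504])]
cover_center [([180.0, 181.0], 0.64, [0.4458, -0.3031])]
rack_floor [([239.0, 169.0], 0.78, [0.5053, -0.303])]
rack_wall [([221.0, 131.0], 0.93, [0.5049, -0.2564])]
t 4.05 pos [ 0.5536 -0.3131  0.2806] yaw -7.8 w 0.08519006607305546 F [-0.2 -0.  -0.1] q7 34.681036776063046
frac [-0.002  -0.0009  0.0012] turn 0.0022 deg 0.2
```

View pics/w1.png

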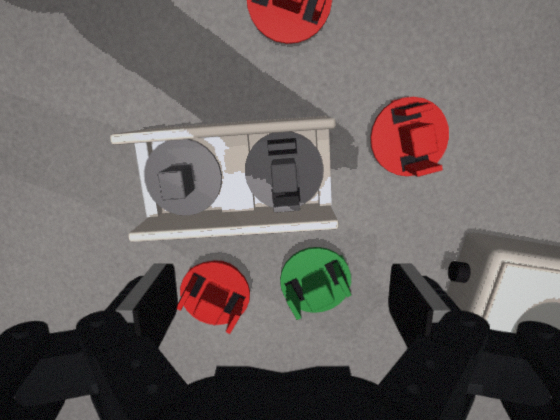

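```bash
python3 - <<'E'
from h import *
im=cv2.imread('pics/w1.png');cv2.imwrite('pics/w1c.png',cv2.resize(im[110:250,100:350],None,fx=3.2,fy=3.2,interpolation=cv2.INTER_CUBIC))
E
```

```text
(no output)
```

View pics/w1c.png

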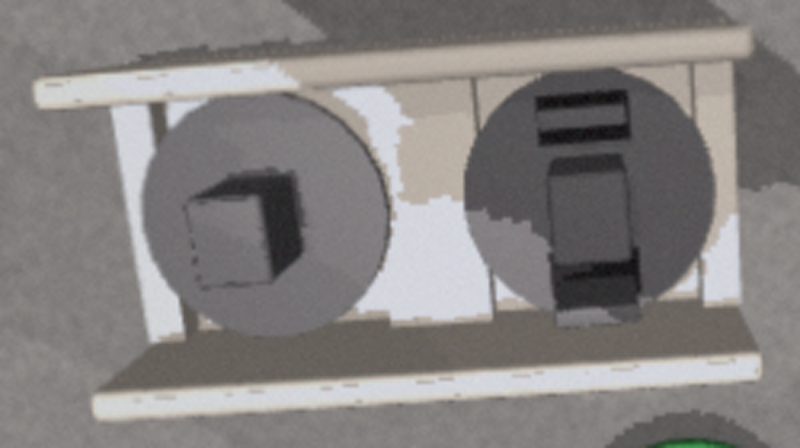

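```bash
python3 - <<'E'
from h import *
s=ctrl.sense()
f=lambda p,z:onz('wrist',[100+(p[0]+.5)/3.2-.5,110+(p[1]+.5)/3.2-.5],z,s)[:2]
r=[f(p,.074) for p in[(549,174),(625,171),(632,261),(555,265)]]
print('rib',np.round(r,4),np.mean(r,0).round(4))
ang=lambda a,b:np.degrees(np.arctan2(*(b-a)[::-1])).round(2)
print(ang(r[0],r[1]),ang(r[3],r[2]),ang(r[3],r[0])-90,ang(r[2],r[1])-90)
for a,b in[((38,107),(752,56)),((35,80),(752,30)),((94,395),(762,353)),((96,420),(762,378))]:
    A,B=f(a,.078),f(b,.078);print(A.round(4),B.round(4),ang(A,B))
rc=np.mean(r,0)
go([*rc,.2],-6);go([*rc,.063],-6)
E
```

```text
rib [[ 0.5457 -0.2949]
 [ 0.5681 -0.2971]
 [ 0.5668 -0.3244]
 [ 0.5436 -0.3225]] [ 0.5561 -0.3097]
-5.52 -4.74 -4.489999999999995 -2.8499999999999943
[ 0.4005 -0.2538] [ 0.6083 -0.2685] -4.04
[ 0.4016 -0.2461] [ 0.609  -0.2613] -4.18
[ 0.3952 -0.3431] [ 0.6025 -0.3574] -3.96
[ 0.3937 -0.3513] [ 0.6018 -0.3655] -3.9
t 4.05 pos [ 0.5536 -0.3131  0.2806] yaw -7.8 w 0.08519006607305546 F [-0.2 -0.  -0.1] q7 34.681036776063046
frac [0.0072 0.004  0.1612] turn -0.02 deg -1.8
t 4.05 pos [ 0.5536 -0.3131  0.2806] yaw -7.8 w 0.08519006607305546 F [-0.2 -0.  -0.1] q7 34.681036776063046
frac [0.0071 0.0039 0.4352] turn -0.02 deg -1.8
```

>>> apply_moves:
  series: [0.007,0.004,0.1,-0.042,0.4,0.007,0.004,0.2,-0.042,0.4,0.007,0.004,0.28,-0.042,0.4,0.007,0.004,0.34,-0.042,0.4,0.007,0.004,0.38,-0.042,0.4,0.007,0.004,0.42,-0.042,0.4,0.007,0.004,0.44,-0.042,0.4,0.007,0.004,0.453,-0.042,0.4,0.007,0.004,0.453,-0.042,0.4]

```text
time_s: 4.95
position: [0.5557, -0.3108, 0.0536]
eef_rot: [[0.072, 0.997, -0.0], [0.997, -0.072, 0.0], [0.0, -0.0, -1.0]]
ft_force: [-1.1, -0.0, -0.3]
width: 0.0599
gripper_force: 0.0
```

>>> apply_moves:
  series: [0,0,0,0,-1,0,0,0,0,-1,0,0,0,0,-1,0,0,0,0,-1,0,0,0,0,-1,0,0,0,0,-1]
  newtons: 50

```text
time_s: 5.55
position: [0.5563, -0.3113, 0.0548]
eef_rot: [[0.072, 0.997, 0.001], [0.997, -0.072, -0.001], [-0.001, 0.002, -1.0]]
ft_force: [-0.3, -0.0, 5.3]
width: 0.0234
gripper_force: 49.9
```

>>> apply_moves:
  series: [0,0,-0.04,0,-1,0,0,-0.1,0,-1,0,0,-0.2,0,-1,0,0,-0.3,0,-1,0,0,-0.4,0,-1,0,0,-0.5,0,-1,0,0,-0.55,0,-1,0,0,-0.55,0,-1]

```text
time_s: 6.35
position: [0.5572, -0.3125, 0.3334]
eef_rot: [[0.072, 0.997, 0.007], [0.997, -0.072, -0.004], [-0.003, 0.008, -1.0]]
ft_force: [0.1, -0.1, -1.7]
width: 0.0237
gripper_force: 49.3
```

```bash
python3 - <<'E'
from h import *
go([.515,-.03,.33],6);go([.494,.252,.30],17)
E
```

```text
t 6.35 pos [ 0.5572 -0.3125  0.3334] yaw -4.11 w 0.02369776772672592 F [ 0.1 -0.1 -1.7] q7 36.47475551308164
frac [ 0.5575 -0.1247  0.0039] turn -0.1123 deg -10.11
t 6.35 pos [ 0.5572 -0.3125  0.3334] yaw -4.11 w 0.02369776772672592 F [ 0.1 -0.1 -1.7] q7 36.47475551308164
frac [ 1.1172 -0.2074  0.0613] turn -0.2345 deg -21.11
```

>>> apply_moves:
  series: [0.95,-0.18,0,-0.2,-1,0.95,-0.18,0,-0.2,-1,0.95,-0.18,0,-0.2,-1,0.95,-0.18,0,-0.2,-1,0.95,-0.18,0,-0.2,-1,0.95,-0.18,0,-0.2,-1,0.95,-0.18,0,-0.2,-1,0.95,-0.18,0,-0.2,-1,0.95,-0.18,0,-0.2,-1,0.95,-0.18,0,-0.2,-1,0.95,-0.18,0,-0.2,-1,0.95,-0.18,0,-0.2,-1]

```text
time_s: 7.55
position: [0.4989, 0.1696, 0.3273]
eef_rot: [[-0.242, 0.97, -0.003], [0.97, 0.242, -0.002], [-0.001, -0.003, -1.0]]
ft_force: [1.2, 0.0, -1.4]
width: 0.0234
gripper_force: 49.4
```

```bash
python3 - <<'E'
from h import *
s=ctrl.sense();im=vision.camera('wrist');cv2.imwrite('pics/w2.png',im)
for l,z in dict(port=.088,port_floor=.06,lamp_housing=.11).items():
    print(l,[(p.round(0).tolist(),round(c,2),onz('wrist',p,z,s).round(4)[:2].tolist()) for p,c in pts('wrist',l)])
go([.494,.252,.30],17)
E
```

```text
port [([301.0, 95.0], 0.79, [0.4968, 0.2522])]
port_floor [([300.0, 99.0], 0.78, [0.4988, 0.249])]
lamp_housing [([398.0, 100.0], 0.79, [0.5864, 0.2701])]
t 7.75 pos [0.5001 0.1674 0.3284] yaw 13.73 w 0.023577830563997145 F [-0.1  0.4 -1.7] q7 0.9021736690772775
frac [0.1672 0.0284 0.0567] turn -0.0363 deg -3.27
```

View pics/w2.png

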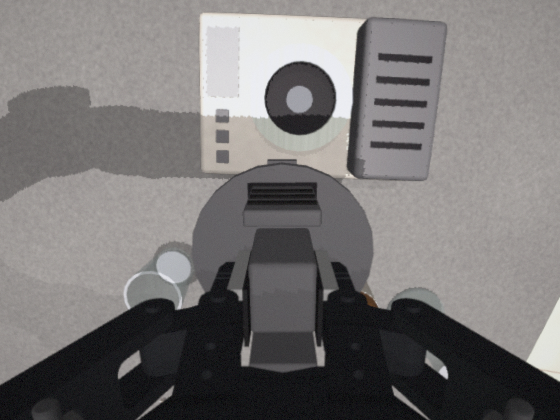

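```bash
cat >> h.py <<'E'
from scipy.optimize import least_squares
def circ(P,r=None):
    P=np.array(P)
    f=lambda q:np.hypot(P[:,0]-q[0],P[:,1]-q[1])-(r or q[2])
    o=least_squares(f,[*P.mean(0),.04][:2 if r else 3],loss='soft_l1',f_scale=.0005)
    return o.x.round(4),np.abs(f(o.x)).mean().round(5),len(P)
def edge(im,c,r0,r1,angs):
    g=cv2.GaussianBlur(cv2.cvtColor(im,cv2.COLOR_BGR2GRAY),(3,3),0).astype(float);out=[]
    for a in np.radians(angs):
        r=np.arange(r0,r1,.5);p=np.array(c)+r[:,None]*[np.cos(a),np.sin(a)]
        v=cv2.remap(g.astype(np.float32),p[:,0].astype(np.float32)[None],p[:,1].astype(np.float32)[None],1)[0]
        d=v[4:]-v[:-4];i=np.argmax(np.abs(d));out.append(p[i+2])
    return np.array(out)
E
python3 - <<'E'
from h import *
s=ctrl.sense();im=cv2.imread('pics/w2.png')
e=edge(im,(300,98),25,42,range(0,360,6))
print('hole',circ([onz('wrist',p,.088,s)[:2] for p in e]),circ([onz('wrist',p,.088,s)[:2] for p in e],.036))
e=edge(im,(283,245),72,100,list(range(180,265,4))+list(range(277,360,4)))
z=s['position'][2]-.0205;T=np.array(s['eef_rot'])
P=[(T.T@(onz('wrist',p,z,s)-s['position']))[:2] for p in e]
print('flange in tool',circ(P),circ(P,.042))
ang=lambda a,b:np.degrees(np.arctan2(*(b-a)[::-1])).round(2)
f=lambda p,z:onz('wrist',p,z,s)[:2]
print(ang(f((201,14),.06),f((362,18),.06)),ang(f((202,170),.06),f((201,14),.06))-90,ang(f((370,18),.11),f((446,23),.11)),ang(f((348,176),.11),f((370,18),.11))-90)
E
```

```text
hole (array([0.499 , 0.2468, 0.0356]), np.float64(0.00012), 60) (array([0.499 , 0.2467]), np.float64(0.00038), 60)
flange in tool (array([0.0049, 0.0005, 0.0413]), np.float64(0.00049), 43) (array([0.0039, 0.0005]), np.float64(0.00059), 43)
12.39 11.230000000000004 11.69 8.25
```

>>> apply_moves:
  series: [0,0.029,0.1,0.025,-1,0,0.029,0.2,0.025,-1,0,0.029,0.28,0.025,-1,0,0.029,0.346,0.025,-1,0,0.029,0.346,0.025,-1,0,0.029,0.346,0.025,-1,0,0.029,0.346,0.025,-1]

```text
time_s: 8.45
position: [0.5158, 0.1726, 0.1578]
eef_rot: [[-0.201, 0.98, 0.004], [0.98, 0.201, 0.001], [0.0, 0.004, -1.0]]
ft_force: [0.3, 0.4, -0.9]
width: 0.0236
gripper_force: 49.4
```

```bash
python3 - <<'E'
from h import *
s=ctrl.sense();im=vision.camera('wrist');cv2.imwrite('pics/w3.png',im);s2=ctrl.sense()
print(s['position'],s2['position'],proj('wrist',[[.498,.249,.088]],s))
E
```

```text
[0.51581042 0.17258445 0.15782818] [0.51573318 0.17280439 0.15794348] [[277.06245193  88.95083275]]
```

View pics/w3.png

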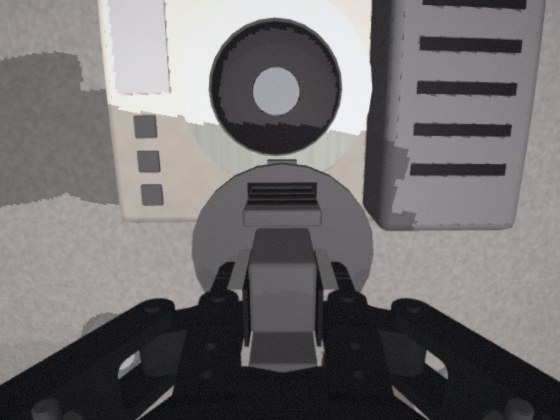

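```bash
python3 - <<'E'
from h import *
s=ctrl.sense();im=cv2.imread('pics/w3.png');T=np.array(s['eef_rot'])
tl=lambda p,z:(T.T@(onz('wrist',p,z,s)-s['position']))[:2]
e=edge(im,(275,86),55,75,range(0,360,6))
print('hole in tool',circ([tl(p,.088) for p in e]),circ([onz('wrist',p,.088,s)[:2] for p in e],.036))
e=edge(im,(283,250),72,100,list(range(180,262,3))+list(range(280,360,3)))
for dz in(-.0185,-.0205,-.0225):
    P=[tl(p,s['position'][2]+dz) for p in e]; print('flange',dz,circ(P),circ(P,.042))
# predicted ear/rib features in tool frame
for n,p,z in[('rib face top L',(248,265),.0195),('rib face top R',(316,265),.0195),('ear outer top L',(249,184),.0195),('ear R',(317,184),.0195),('ear inner topL',(244,207),.0195),('R',(321,207),.0195),('tongue tip',(282,160),-.037),('rib bottomL',(255,229),-.02),('R',(312,229),-.02)]:
    print(n,tl(p,s['position'][2]+z).round(4))
E
```

```text
hole in tool (array([ 0.0786, -0.0035,  0.0357]), np.float64(9e-05), 60) (array([0.4968, 0.2492]), np.float64(0.00026), 60)
flange -0.0185 (array([0.0048, 0.0007, 0.0414]), np.float64(0.00046), 55) (array([0.0041, 0.0009]), np.float64(0.00052), 55)
flange -0.0205 (array([0.0039, 0.0007, 0.042 ]), np.float64(0.00047), 55) (array([0.0039, 0.0007]), np.float64(0.00047), 55)
flange -0.0225 (array([0.0031, 0.0007, 0.0425]), np.float64(0.00047), 55) (array([0.0037, 0.0006]), np.float64(0.00049), 55)
rib face top L [ 0.0167 -0.0112]
rib face top R [0.0167 0.012 ]
ear outer top L [ 0.0449 -0.0102]
ear R [0.0449 0.0116]
ear inner topL [ 0.0373 -0.012 ]
R [0.0373 0.0131]
tongue tip [0.0446 0.0003]
rib bottomL [ 0.0161 -0.0117]
R [0.0161 0.0138]
```

>>> apply_moves:
  series: [0.05,-0.008,0,0,-1,0.1,-0.008,0,0,-1,0.15,-0.008,0,0,-1,0.15,-0.008,0,0,-1,0.15,-0.008,0,0,-1,0.15,-0.008,0.02,0,-1,0.15,-0.008,0.032,0,-1,0.15,-0.008,0.038,0,-1,0.15,-0.008,0.038,0,-1]

```text
time_s: 9.4
position: [0.4947, 0.2445, 0.136]
eef_rot: [[-0.201, 0.98, -0.001], [0.98, 0.201, -0.001], [-0.001, -0.002, -1.0]]
ft_force: [-0.5, 1.4, -1.1]
width: 0.023
gripper_force: 49.5
```

```bash
python3 - <<'E'
from h import *
s=ctrl.sense()
for n in('scene','side'):
    im=vision.camera(n);p=proj(n,[[.4968,.2492,.1]])[0].astype(int);c=im[p[1]-50:p[1]+50,p[0]-65:p[0]+65]
    cv2.imwrite(f'pics/{n}2.png',cv2.resize(c,None,fx=3,fy=3,interpolation=2)) 
a=[cv2.imread(f'pics/{n}2.png') for n in('scene','side')];cv2.imwrite('pics/both.png',np.hstack(a))
go([.4968,.2492,.131],11.5)
E
```

```text
t 9.5 pos [0.4951 0.245  0.1366] yaw 11.61 w 0.023322408122689237 F [-0.4  0.3 -1.6] q7 -2.033832608307278
frac [0.0076 0.005  0.0113] turn 0.0012 deg 0.11
```

View pics/both.png

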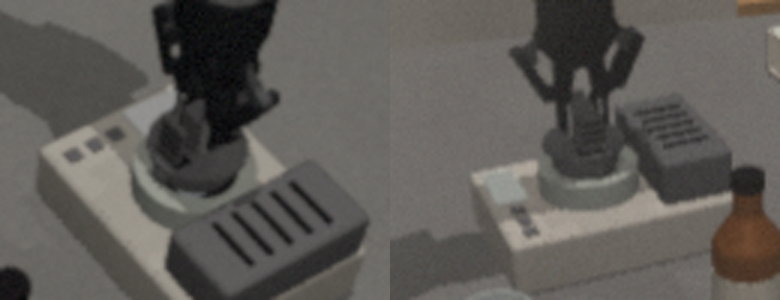

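>>> apply_moves:
  series: [0,0,0.004,0,-1,0,0,0.006,0,-1,0,0,0.008,0,-1,0,0,0.008,0,-1]

```text
time_s: 9.9
position: [0.4953, 0.2454, 0.1328]
eef_rot: [[-0.202, 0.979, 0.001], [0.979, 0.202, 0.0], [0.0, 0.001, -1.0]]
ft_force: [1.1, 1.0, -1.6]
width: 0.0232
gripper_force: 49.5
```

>>> apply_moves:
  series: [0,0,0.002,0,-1,0,0,0.004,0,-1,0,0,0.004,0,-1]

```text
time_s: 10.2
position: [0.4954, 0.2454, 0.1312]
eef_rot: [[-0.202, 0.979, 0.001], [0.979, 0.202, 0.0], [0.0, 0.001, -1.0]]
ft_force: [0.3, 0.3, 2.9]
width: 0.0231
gripper_force: 50.1
```

>>> apply_moves:
  series: [0,0,0,0,-0.2,0,0,0,0,0.2,0,0,0,0,0.2,0,0,0,0,0.2,0,0,-0.05,0,0.2,0,0,-0.15,0,0.4,-0.03,0,-0.22,0,1,-0.06,0,-0.22,0,1,-0.06,0,-0.22,0,1]

```text
time_s: 11.1
position: [0.5018, 0.2136, 0.2415]
eef_rot: [[-0.198, 0.98, 0.002], [0.98, 0.198, -0.0], [-0.001, 0.001, -1.0]]
ft_force: [-0.5, 0.1, -0.6]
width: 0.0854
gripper_force: 0.0
```

```bash
python3 - <<'E'
from h import *
s=ctrl.sense();im=vision.camera('wrist');cv2.imwrite('pics/w4.png',im)
print(s['position'],proj('wrist',[[.4955,.249,.1105]],s))
E
```

```text
[0.50178187 0.21356546 0.24152361] [[282.63341089 153.45814737]]
```

View pics/w4.png

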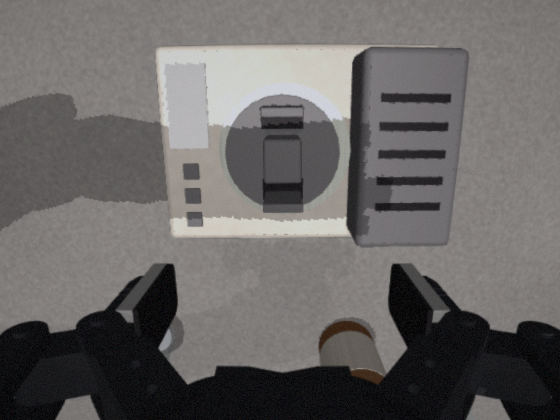

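```bash
python3 - <<'E'
from h import *
s=ctrl.sense();im=cv2.imread('pics/w4.png')
e=edge(im,(282,153),48,68,range(0,360,5))
P=[onz('wrist',p,.1105,s)[:2] for p in e];print(circ(P),circ(P,.042))
c=circ(P,.042)[0]
go([*c,.19],101.5);go([*c,.127],101.5)
E
```

```text
(array([0.4937, 0.2503, 0.0418]), np.float64(0.00084), 72) (array([0.4938, 0.2501]), np.float64(0.00091), 72)
t 11.15 pos [0.5007 0.2149 0.2404] yaw 11.52 w 0.08525874058771683 F [ 0.1  0.7 -0.8] q7 -2.3097635709983524
frac [0.0717 0.0006 0.1008] turn -0.9998 deg -89.98
t 11.15 pos [0.5007 0.2149 0.2404] yaw 11.52 w 0.08525874058771683 F [ 0.1  0.7 -0.8] q7 -2.3097635709983524
frac [0.0717 0.0007 0.2268] turn -0.9998 deg -89.98
```

>>> apply_moves:
  series: [0.071,0.001,0,-1,1,0.071,0.001,0,-1,1,0.071,0.001,0,-1,1,0.071,0.001,0,-1,1,0.071,0.001,0,-1,1,0.071,0.001,0,-1,1,0.071,0.001,0,-1,1,0.071,0.001,0,-1,1,0.071,0.001,0,-1,1,0.071,0.001,0,-1,1,0.071,0.001,0.0,-1,1,0.071,0.001,0.06,-1,1]

```text
time_s: 12.35
position: [0.4956, 0.253, 0.2118]
eef_rot: [[-0.979, -0.204, 0.003], [-0.204, 0.979, 0.004], [-0.004, 0.003, -1.0]]
ft_force: [0.5, 0.7, -0.4]
width: 0.0854
gripper_force: 0.0
```

```bash
python3 - <<'E'
from h import *
go([.4942,.2496,.127],101.5)
s=ctrl.sense();im=vision.camera('wrist');cv2.imwrite('pics/w5.png',im)
print(proj('wrist',[[.4942,.2496,.1105]],s))
E
```

```text
t 12.35 pos [0.4956 0.253  0.2118] yaw 101.78 w 0.08539088336020208 F [ 0.5  0.7 -0.4] q7 68.13363717437942
frac [ 0.0047 -0.0065  0.1695] turn 0.0031 deg 0.28
[[276.49801397 207.21588392]]
```

View pics/w5.png

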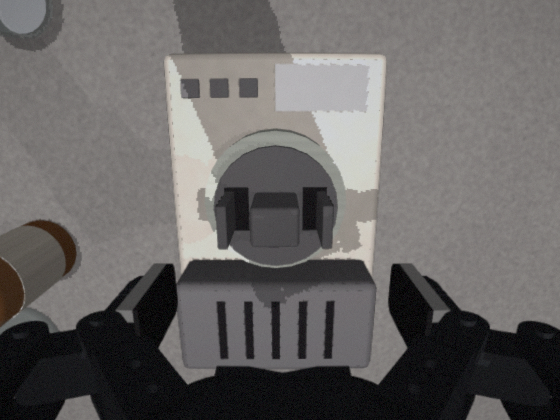

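>>> apply_moves:
  series: [0.005,-0.007,0.04,0.003,1,0.005,-0.007,0.08,0.003,1,0.005,-0.007,0.11,0.003,1,0.005,-0.007,0.14,0.003,1,0.005,-0.007,0.16,0.003,1,0.005,-0.007,0.17,0.003,1,0.005,-0.007,0.17,0.003,1]

```text
time_s: 13.1
position: [0.4919, 0.2469, 0.1249]
eef_rot: [[-0.98, -0.197, -0.002], [-0.197, 0.98, -0.001], [0.002, -0.0, -1.0]]
ft_force: [-0.3, -1.5, 0.3]
width: 0.0857
gripper_force: 0.0
```

```bash
python3 - <<'E'
from h import *
go([.4942,.2496,.127],101.5)
im=vision.camera('wrist');cv2.imwrite('pics/w6.png',im)
E
```

```text
t 13.1 pos [0.4919 0.2469 0.1249] yaw 101.39 w 0.08565761709659063 F [-0.3 -1.5  0.3] q7 67.09303458732722
frac [-0.0055  0.0043 -0.0042] turn -0.0012 deg -0.11
```

View pics/w6.png

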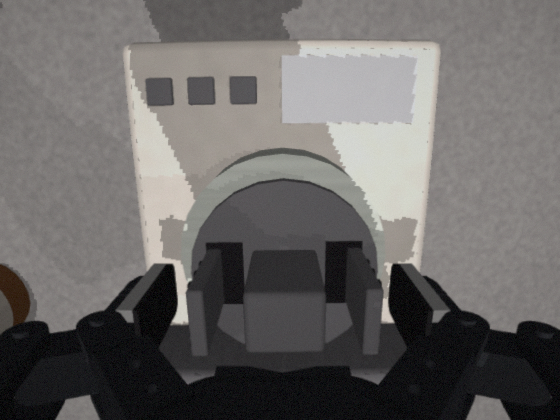

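>>> apply_moves:
  series: [0,0,0,0,0.5,0,0,0,0,0.3,0,0,0,0,-1,0,0,0,0,-1,0,0,0,0,-1,0,0,0,0,-1,0,0,0,0,-1,0,0,0,0,-1,0,0,0,0,-1]
  newtons: 50

```text
time_s: 14.05
position: [0.4932, 0.2471, 0.1259]
eef_rot: [[-0.98, -0.197, 0.001], [-0.197, 0.98, 0.0], [-0.001, 0.0, -1.0]]
ft_force: [1.4, 0.7, 1.3]
width: 0.0457
gripper_force: 55.6
```

>>> apply_moves:
  series: [0,0,0,0,-1,0,0,0,0,-1]

```text
time_s: 14.25
position: [0.4931, 0.2471, 0.1259]
eef_rot: [[-0.98, -0.197, 0.001], [-0.197, 0.98, 0.0], [-0.001, 0.0, -1.0]]
ft_force: [2.9, 0.9, 0.2]
width: 0.0458
gripper_force: 55.7
```

```bash
python3 - <<'E'
from h import *
go([.4942,.2496,.127],101.5)
s=ctrl.sense()
for c in('wrist','side'):
  im=vision.camera(c);cv2.imwrite(f'pics/{c}7.png',im)
  for l,z in dict(cap_center=.1165,ear_left=.1345,ear_right=.1345).items():
    print(c,l,[(p.round(0).tolist(),round(q,2),onz(c,p,z,s).round(4)[:2].tolist()) for p,q in pts(c,l) if abs(onz(c,p,z,s)[1]-.25)<.09])
a=cv2.cvtColor(cv2.imread('pics/w6.png'),6);b=cv2.cvtColor(cv2.imread('pics/wrist7.png'),6)
for r in(215,235,250,300,325): print(r,a[r,140:440:5].tolist(),'\n   ',b[r,140:440:5].tolist())
E
```

```text
t 14.25 pos [0.4931 0.2471 0.1259] yaw 101.37 w 0.04575443245326434 F [2.9 0.9 0.2] q7 67.10005111665205
frac [-0.0031  0.0045 -0.0021] turn -0.0014 deg -0.13
wrist cap_center [([283.0, 273.0], 0.85, [0.4943, 0.2484])]
wrist ear_left [([342.0, 288.0], 0.86, [0.4876, 0.2699])]
wrist ear_right [([217.0, 288.0], 0.65, [0.4974, 0.223])]
side cap_center [([238.0, 165.0], 0.9, [0.4953, 0.2283])]
side ear_left []
side ear_right [([240.0, 161.0], 0.39, [0.4996, 0.2163])]
215 [155, 196, 200, 199, 200, 197, 152, 205, 204, 198, 141, 141, 143, 144, 76, 82, 76, 82, 82, 79, 78, 79, 87, 84, 87, 89, 85, 85, 86, 85, 85, 87, 83, 88, 87, 84, 86, 81, 86, 82, 88, 83, 82, 84, 132, 143, 147, 204, 202, 211, 210, 207, 210, 208, 205, 206, 205, 164, 139, 139] 
    [137, 188, 199, 198, 197, 197, 196, 199, 198, 198, 137, 135, 136, 95, 78, 80, 77, 77, 79, 79, 77, 83, 84, 84, 82, 84, 82, 85, 86, 84, 85, 84, 83, 81, 84, 83, 87, 86, 81, 82, 84, 79, 84, 81, 105, 143, 141, 197, 197, 206, 205, 205, 204, 205, 203, 204, 200, 140, 137, 133]
235 [130, 185, 202, 199, 191, 142, 141, 140, 138, 141, 143, 145, 79, 81, 79, 82, 8
[... 1282 characters left out ...]
 11, 15, 19, 16, 41, 119, 28, 13, 75, 78, 38, 34, 60, 69, 77, 74, 75, 75, 72, 76, 74, 72, 75, 76, 73, 75, 73, 74, 65, 59, 40, 39, 73, 73, 7, 31, 116, 35, 18, 16, 15, 23, 21, 18, 12, 196, 197, 159, 134, 128, 133, 134]
325 [11, 17, 17, 16, 12, 12, 63, 64, 69, 65, 74, 73, 74, 51, 39, 38, 75, 76, 75, 78, 75, 62, 75, 76, 74, 74, 76, 75, 74, 76, 72, 75, 76, 74, 77, 74, 71, 69, 81, 79, 79, 81, 74, 40, 36, 67, 74, 72, 60, 43, 45, 34, 4, 17, 16, 4, 14, 14, 30, 15] 
    [17, 11, 19, 5, 15, 15, 25, 23, 15, 16, 9, 6, 11, 19, 23, 11, 72, 75, 55, 67, 78, 62, 75, 76, 72, 74, 72, 75, 72, 74, 75, 74, 74, 69, 71, 75, 56, 78, 66, 57, 70, 71, 4, 31, 12, 19, 6, 13, 12, 18, 16, 11, 22, 18, 10, 23, 18, 12, 16, 21]
```

>>> apply_moves:
  series: [0,0,0.006,0,-1,0,0,0.012,0,-1,0,0,0.018,0,-1,0,0,0.018,0,-1]

```text
time_s: 15.05
position: [0.493, 0.2471, 0.1163]
eef_rot: [[-0.98, -0.197, 0.0], [-0.197, 0.98, 0.0], [-0.0, 0.0, -1.0]]
ft_force: [5.1, 1.5, -0.1]
width: 0.0456
gripper_force: 55.4
```

>>> apply_moves:
  series: [0,0,0.006,0,-1,0,0,0.011,0,-1,0,0,0.014,0,-1,0,0,0.016,0,-1,0,0,0.016,0,-1]

```text
time_s: 15.55
position: [0.4931, 0.2472, 0.1139]
eef_rot: [[-0.98, -0.197, 0.003], [-0.197, 0.98, 0.001], [-0.003, 0.0, -1.0]]
ft_force: [-6.0, -4.4, 46.3]
width: 0.0458
gripper_force: 66.7
```

>>> apply_moves:
  series: [0,0,-0.009,0,-1,0,0,-0.009,0,-1]

```text
time_s: 15.75
position: [0.493, 0.2471, 0.1141]
eef_rot: [[-0.98, -0.197, 0.001], [-0.197, 0.98, 0.001], [-0.001, 0.0, -1.0]]
ft_force: [1.6, -0.3, 18.8]
width: 0.0455
gripper_force: 60.0
```

```bash
python3 - <<'E'
from h import *
s=ctrl.sense();print(s['position'],s['ft_force'],s['wrist_torque'],s['width'],np.round(s['eef_rot'],4)[2])
im=vision.camera('wrist');cv2.imwrite('pics/w8.png',im);vision.camera('side');cv2.imwrite('pics/side8.png',vision.camera('side'))
T=np.array(s['eef_rot'])
for f,tz in(('wrist7',.1259),('w8',s['position'][2])):
    im=cv2.imread(f'pics/{f}.png');s['position'][2]=tz
    e=edge(im,(284,275),75,105,range(205,336,4))
    for dz in(-.011,-.0155,-.020):
        P=[(T.T@(onz('wrist',p,tz+dz,s)-s['position']))[:2] for p in e];print(f,dz,circ(P),circ(P,.042))
print(pts('wrist','ear_left')[:1],pts('wrist','ear_right')[:1],pts('wrist','cap_center')[:1])
E
```

```text
[0.49298912 0.24709157 0.11411619] [ 1.64696389 -0.33819811 18.76571043] [-0.12059255 -0.5533506  -0.02592771] 0.04548946321187568 [-1.4e-03  4.0e-04 -1.0e+00]
wrist7 -0.011 (array([0.0033, 0.0007, 0.0386]), np.float64(0.0001), 33) (array([-0.0006,  0.0008]), np.float64(0.00071), 33)
wrist7 -0.0155 (array([0.0013, 0.0007, 0.0398]), np.float64(0.0001), 33) (array([-0.0013,  0.0008]), np.float64(0.00049), 33)
wrist7 -0.02 (array([-0.0007,  0.0007,  0.041 ]), np.float64(0.00011), 33) (array([-0.0019,  0.0007]), np.float64(0.00025), 33)
w8 -0.011 (array([0.0032, 0.0007, 0.0387]), np.float64(0.00011), 33) (array([-0.0007,  0.0007]), np.float64(0.00069), 33)
w8 -0.0155 (array([0.0012, 0.0007, 0.0399]), np.float64(0.00012), 33) (array([-0.0013,  0.0007]), np.float64(0.00046), 33)
w8 -0.02 (array([-0.0008,  0.0007,  0.0411]), np.float64(0.00012), 33) (array([-0.0019,  0.0007]), np.float64(0.00023), 33)
[(array([343.896, 290.682]), 0.66)] [(array([217.672, 287.28 ]), 0.62)] [(array([282.8 , 271.11]), 0.58)]
```

>>> apply_moves:
  series: [0,0,0,0,-0.1,0,0,0,0,0.3,0,0,0,0,0.6,0,0,0,0,1,0,0,0,0,1,0,0,0,0,1,0,0,0,0,1]

```text
time_s: 16.75
position: [0.4921, 0.2467, 0.113]
eef_rot: [[-0.98, -0.197, -0.001], [-0.197, 0.98, -0.001], [0.001, -0.0, -1.0]]
ft_force: [0.2, -0.5, -0.5]
width: 0.0857
gripper_force: 0.0
```

>>> apply_moves:
  series: [0,0,-0.05,0,1,0,0,-0.1,0,1,0,0,-0.2,0,1,-0.04,0,-0.25,0,1,-0.06,0,-0.25,0,1,-0.06,0,-0.25,0,1]

```text
time_s: 17.35
position: [0.5232, 0.2528, 0.2385]
eef_rot: [[-0.981, -0.196, 0.001], [-0.196, 0.981, 0.001], [-0.002, 0.0, -1.0]]
ft_force: [-0.5, -0.8, -0.4]
width: 0.0855
gripper_force: 0.0
```

```bash
python3 - <<'E'
from h import *
s=ctrl.sense();print(s['position'],s['ft_force'],s['width'])
im=vision.camera('wrist');cv2.imwrite('pics/w9.png',im)
c=proj('wrist',[[.4946,.2495,.094]],s)[0];print(c)
for l,z in dict(cap_center=.1,ear_left=.118,ear_right=.118).items(): print(l,[(p.round(0).tolist(),round(q,2),onz('wrist',p,z,s).round(4)[:2].tolist()) for p,q in pts('wrist',l)][:2])
e=edge(im,c,50,80,range(180,361,4))
for z in(.085,.094,.1105):
    P=[onz('wrist',p,z,s)[:2] for p in e];print(z,circ(P))
g=cv2.cvtColor(im,6)
for dx,dy in((0,-1),(-1,0),(1,0)): print([int(g[int(c[1]+dy*r),int(c[0]+dx*r)]) for r in range(30,110,2)])
E
```

```text
[0.52321555 0.25275619 0.23849964] [-0.46567127 -0.77509379 -0.42056277] 0.08552462048533532
[284.69234515 159.09102663]
cap_center [([282.0, 164.0], 0.67, [0.4979, 0.2479])]
ear_left []
ear_right [([233.0, 164.0], 0.89, [0.5019, 0.2132]), ([283.0, 282.0], 0.27, [0.5849, 0.2666])]
0.085 (array([0.4969, 0.2475, 0.0432]), np.float64(0.00018), 46)
0.094 (array([0.4956, 0.2473, 0.0419]), np.float64(0.00017), 46)
0.1105 (array([0.4933, 0.2469, 0.0394]), np.float64(0.00016), 46)
[85, 84, 85, 84, 86, 84, 86, 85, 85, 83, 84, 85, 85, 142, 150, 151, 148, 145, 144, 155, 153, 154, 153, 154, 152, 153, 147, 180, 181, 177, 179, 179, 178, 179, 180, 177, 179, 180, 179, 179]
[29, 30, 24, 25, 35, 37, 37, 68, 84, 85, 83, 74, 78, 86, 137, 140, 143, 154, 203, 200, 205, 208, 208, 206, 207, 208, 204, 202, 200, 197, 200, 186, 182, 159, 117, 127, 125, 122, 123, 125]
[17, 23, 37, 37, 43, 77, 83, 82, 80, 66, 104, 170, 206, 207, 210, 207, 207, 207, 206, 204, 202, 203, 204, 204, 206, 202, 202, 200, 198, 203, 202, 186, 161, 125, 131, 133, 128, 128, 131, 134]
```

```bash
python3 - <<'E'
from h import *
s=ctrl.sense();g=cv2.cvtColor(cv2.imread('pics/w9.png'),6)
x=np.array([-.98,-.197,0]);y=np.array([-.197,.98,0]);c=np.array([.4955,.2473,.1])
for n,h in(('out',.033),('squeezed',.025)):
    for sg in(1,-1):
        print(n,sg,proj('wrist',[c+a*x+sg*h*y+[0,0,z] for a,z in((.013,.034),(-.013,.034),(.013,-.002),(-.013,-.002))],s).round(0).tolist())
for r in range(140,200,6): print(r,g[r,216:352:3].tolist())
E
```

```text
out 1 [[332.0, 154.0], [331.0, 193.0], [326.0, 148.0], [325.0, 182.0]]
out -1 [[231.0, 154.0], [233.0, 193.0], [238.0, 148.0], [239.0, 182.0]]
squeezed 1 [[320.0, 154.0], [319.0, 193.0], [315.0, 148.0], [314.0, 182.0]]
squeezed -1 [[243.0, 154.0], [244.0, 193.0], [249.0, 148.0], [249.0, 182.0]]
140 [204, 185, 148, 149, 148, 96, 86, 68, 58, 60, 63, 58, 55, 59, 74, 85, 83, 86, 82, 87, 85, 84, 87, 84, 85, 84, 82, 85, 84, 85, 80, 75, 82, 80, 80, 78, 79, 88, 129, 168, 209, 211, 206, 209, 205, 208]
146 [201, 159, 146, 140, 136, 77, 77, 45, 46, 42, 32, 24, 22, 32, 47, 77, 53, 42, 49, 40, 47, 44, 47, 45, 50, 50, 45, 45, 70, 77, 33, 18, 18, 24, 38, 43, 42, 60, 122, 125, 204, 204, 207, 206, 206, 205]
152 [200, 149, 145, 138, 92, 65, 81, 85, 67, 38, 30, 21, 24, 22, 47, 59, 72, 76, 75, 75, 78, 71, 74, 73, 72, 73, 72, 72, 69, 71, 25, 19, 17, 22, 37, 36, 74, 82, 83, 119, 202, 207, 204, 207, 207, 205]
158 [203, 173, 148, 142, 86, 68, 85, 83, 65, 37, 36, 21, 29, 22, 48, 62, 86, 85, 84, 85, 86, 79, 86, 87, 83, 85, 86, 84, 85, 71, 29, 26, 24, 18, 39, 42, 75, 81, 82, 116, 168, 207, 208, 207, 205, 207]

[... 516 characters left out ...]
, 82, 77, 76, 23, 19, 24, 22, 40, 37, 84, 80, 73, 131, 150, 143, 203, 207, 203, 203]
182 [201, 203, 204, 208, 151, 137, 81, 85, 72, 52, 75, 81, 85, 80, 87, 66, 83, 84, 83, 82, 84, 83, 81, 81, 84, 81, 82, 82, 77, 83, 83, 83, 81, 82, 78, 44, 78, 82, 77, 144, 144, 142, 158, 201, 203, 204]
188 [139, 136, 137, 189, 206, 195, 139, 104, 76, 81, 76, 79, 80, 77, 79, 78, 79, 80, 79, 79, 77, 79, 78, 83, 77, 77, 80, 76, 80, 83, 82, 84, 80, 79, 80, 78, 72, 109, 147, 150, 152, 151, 147, 144, 143, 146]
194 [137, 139, 137, 137, 138, 142, 145, 147, 141, 78, 78, 78, 78, 80, 84, 80, 75, 77, 75, 77, 76, 74, 76, 75, 73, 74, 78, 73, 76, 84, 81, 80, 84, 83, 82, 88, 154, 151, 150, 152, 151, 143, 142, 143, 145, 146]
```

```bash
python3 -c "
from h import *
print(ctrl.finish_job())"
```

```text
the job is handed in; nothing more can be done
None
```

The dust cap is seated in the photometer port with its flange level with the rim and both tabs measured fully out; I let go of it and handed the job in at about 17.6 s, with the plain cover and the glassware never touched.

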